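# Break loose a trimmer head of unknown thread hand

### The job

The trimmer head on this gear case has to come off, but nobody knows whether its thread is left- or right-handed. Push the locking pin fully home so that the spindle cannot turn, feel which way the head gives, and back it off at least half a turn, never forcing it so hard against the thread that the gear case twists in the vise. Leave the pin in, and leave the spray can, the pot and the T-spanner where they are.

Things in the scene. Friction and masses are not known exactly. Their poses are not given: they have to be found in the camera images.
- hex (a point): Centre, half-way up, of the orange hexagon on top of the black trimmer head; turns with it. Head: disc of 110 mm diameter, 38 mm high. Hexagon: 44 mm across flats, 51 across corners, 34 high, so the head's flat top is 17 mm below this point. z: up, the thread's axis; x: square to one pair of flats (the others at 60 degree steps).
- head (a joint): Angle (rad) of the trimmer head on the spindle, 0 as found, tight; positive anticlockwise from above. One way, unmarked and differing from case to case, it unscrews at about 0.3 N m for up to 5.5 rad, staying at the same height; the other way it stops within 0.1 rad. With the pin out the spindle (0.03 N m of drag) turns along with the head and this stays 0.
- pin_head (a point): Centre of the red head (24 mm diameter, 22 mm long) of the locking pin. The pin lies level, started in the boss on the robot's side of the gear case, 18 to 24 mm short of home. Axis x points along the pin to its tip, towards the spindle axis. Shank: steel, 8 mm diameter, 52 mm long. It slides freely (a few newtons) into a notch of the spindle flange.
- pin_shoulder (a point): Centre of the underside of the pin's head, where the shank begins, 11 mm from the head's centre; same axes. It lies on the boss mouth when the pin is home.
- boss_mouth (a point): Centre of the mouth of the 9 mm hole in the aluminium boss (26 mm square) of the gear case, 72 mm from the spindle axis. Axis x points into the hole, square to the spindle axis, z up. It belongs to the gear case.
- case_mark (a point): Point of the gear case on the spindle axis, at the height of the pin (67 mm below the hexagon's centre); same axes as boss_mouth. With the pin home the spindle keeps about 14 degrees of play in all.
- gearcase (a joint): Angle (rad) by which the gear case has twisted in the vise jaws, 0 as found, positive anticlockwise seen from above. It slips if the head is twisted with more than about 1.5 N m against the thread.
- vise: Blue drill-press vise bolted to the bench, 200 mm by 170 mm, jaws 75 mm high; origin on the bench under the spindle axis, x as for the boss mouth. It cannot be moved. Its screw and handle stick out about 175 mm on its -y side at 40 mm height.
- spray_can: Bystander: blue spray can with a white band and a white cap, 58 mm diameter, 165 mm high, standing; origin at the centre of its foot.
- pot: Bystander: white plastic pot, 84 mm diameter, 95 mm high, standing; origin at the centre of its foot.
- t_spanner: Bystander: steel T-shaped box spanner lying flat, 160 mm long with a cross bar of 130 mm, 22 mm high; origin at its middle on the bench.

How it is judged:
On the way, in this order (a step that is already met when the one before it is completed fails the run):
1. the locking pin is pushed home, its head against the boss (distance between pin_shoulder and boss_mouth below 0.005 m), for 0.2 s.
2. the head has broken loose and turned on its thread ((value of joint head above 0.5 rad or value of joint head below -0.5 rad)), for 0.1 s.
At the end, for the whole second after the job is handed in: The trimmer head has been unscrewed by at least half a turn (3.0 rad are enough) in whichever direction its thread loosens and is at rest, the locking pin is still home (within 8 mm of its seat), and the gear case has twisted less than 0.12 rad in the vise ((value of joint head above 3 rad or value of joint head below -3 rad) and velocity of joint head between -0.1 and 0.1 rad/s and distance between pin_shoulder and boss_mouth below 0.008 m and value of joint gearcase between -0.12 and 0.12 rad); the robot touches nothing.
It fails at once if the gear case is twisted in the vise by more than 0.12 rad (value of joint gearcase above 0.12 rad or value of joint gearcase below -0.12 rad).
It fails at once if the spray can, the pot or the T-spanner is pushed away (30 mm) or knocked over (distance of any of spray_can, pot, t_spanner from where it was at the start of the episode above 0.03 m or angle between any of spray_can, pot's own z axis and vertical above 0.5 rad).
It also fails if it takes over 64 s, if anything falls off the work surface, if the arm or the gripper's body presses on something with over 40 N, if the wrist force passes 120 N, or if a joint passes its speed limit or range.

### The arm

A 6-joint arm with a two-finger parallel gripper is mounted at the origin on the work surface. World frame = base frame: x ahead of the robot, y to its left, z up, the work surface at z = 0. Lengths are in m, angles in rad, forces in N, time in s.
With the tool pointing down it reaches from about 0.4 to 0.925 m from the base axis. Payload 3.4 kg.
Tool frame: the origin (TCP) lies at the very end of the fingers, on their centre line; the grasp point (between the pads) lies 19 mm behind it (bot.grasp_offset is the z of the grasp point in the tool frame, in m); z points along the fingers, y is the line along which they close (so a half turn about z gives the same grasp; the last joint's range is limited). The gripper opens to 85 mm and grips with 20 to 120 N. Pads are 22 mm wide; open, the fingers measure 114 mm over their backs; the gripper's body (76 mm by 85 mm) begins 54 mm behind the grasp point. The pads swing forward as they close: fully open they stand 13 mm farther back than shut.
Start: joints at [-1.252, 0.307, 1.506, -0, 1.328, -0.073], TCP at [0.22, -0.531, 0.211] pointing down, gripper open.
Joint ranges: [-3.12, 3.12], [-1.05, 2.28], [0.14, 2.33], [-1.42, 4.57], [0.1, 2.73], [-2.68, 2.68]. Speed limits (rad/s): [2.57, 2.57, 3.14, 3.14, 3.14, 3.14].

### API

Orientations are given as [roll, pitch, yaw] about the fixed x, y, z axes, in that order (R = Rz(yaw) Ry(pitch) Rx(roll)).
In Python, from station import bot gives the robot as it stands.
- The arm moves only by the shell command python3 -m crank 'ROWS' [FORCE]. ROWS is JSON, a list of rows, each an object with "dp": the shift along the tool's x, y, z in units of 2 cm (1.0 is 2 cm), a list of three; "dr": the turn, a rotation vector about the tool's x, y, z in units of 4 degrees (1.0 is 4 degrees), a list of three; "hand": the opening, from 0 (shut) to 1 (fully open). A call has exactly 8 rows; each row shifts and turns the commanded pose from where the row before left it, along the tool's axes as they then stand; what a row does not reach is not made up. A row lasts 1/10 s, in which the tool goes at most 50 mm and 8.59 degrees, less where a joint would pass 70% of its speed; a pose out of reach is approached as far as the arm can. A call with a number of a shift or a turn outside -1 to 1 is refused whole. A call with a gripper value outside its range is refused whole. The fingers move at their own pace and stop on an object; FORCE is the grip in N (left out, the last holds). Time passes only in rows, so rows that do not move let the fingers close, or fill a call up. It gives the time, the measured TCP pose, the force, the opening and the grip force at its end, in the units of the state.
- bot.sense(): the state, without advancing time (a new reading comes with each control period).
- bot.snapshot(name): name is "scene" or "top"; returns (picture, depth): 400x640x3 uint8, red, green, blue; 400x640 float32, m along the optical axis (not along the pixel's ray), 0 where there is no reading.
- bot.calibration(name): a dict with "fx", "fy", "cx", "cy" (pixels), "world_to_cam" (4x4, takes a point from world to camera coordinates). Camera axes: x right, y up, looking along -z (the intrinsics and any distortion apply to the point x, -y, -z); pixel columns grow to the right and rows downward; lengths in m; the calibration is good to about 2 mm. A picture is of the moment at which its call begins. calibration takes no time and is no camera call.
- bot.close_job(): hands the job in; it is judged then, once.
The state is a dict: "t": time; "joint_positions": joint angles; "joint_vel": joint speeds; "joint_efforts": joint torques, N m; "eef_pos": TCP position; "eef_rot": TCP orientation; "contact_force": force on the tool from outside, world axes, zero at the start; "ft_torque": the same for the moment, N m; "gripper_width": finger opening in m; "grip_force": force on a finger pad.
Only numpy, scipy, OpenCV 4.12 (cv2) and the standard library are available. Lean on these libraries where they do the work, as an engineer would, in place of code of your own. Each camera call takes 0.05 s, during which the arm holds its last target. There are 200 camera calls.

## Working session

There is one attempt and no reset: what is moved stays moved. The work goes in short steps, Python scripts to look and compute and a shell command to move; the robot and the scene stay as the last step left them, time stands still between calls to the robot, and variables do not carry over. Pictures are saved under pics/ and viewed, at most 10 in all, crops included, and the job is handed in when it is done.

```bash
ls; mkdir -p pics
cat > h.py <<'E'
import numpy as np,cv2
from station import bot
def snap(n,f):
    p,d=bot.snapshot(n); cv2.imwrite(f'pics/{f}.png',p[:,:,::-1]); np.savez(f'pics/{f}.npz',p=p,d=d); return p,d
def ray(n,u,v):
    c=bot.calibration(n); M=np.linalg.inv(c['world_to_cam'])
    r=np.array([(u-c['cx'])/c['fx'],-(v-c['cy'])/c['fy'],-1.]); return M[:3,3],M[:3,:3]@r
def onz(n,u,v,z):
    o,r=ray(n,u,v); return o+r*(z-o[2])/r[2]
def pts(n,d):
    c=bot.calibration(n); M=np.linalg.inv(c['world_to_cam'])
    v,u=np.mgrid[:400,:640]; P=np.stack([(u-c['cx'])/c['fx']*d,-(v-c['cy'])/c['fy']*d,-d],-1)
    return P@M[:3,:3].T+M[:3,3]
E
python3 - <<'E'
from h import *
for n in('scene','top'):
    p,d=snap(n,n+'0'); c=bot.calibration(n); print({k:(np.round(v,3).tolist() if k=='world_to_cam' else v) for k,v in c.items()})
print(bot.sense())
E
```

```text
pics
{'fx': 448.4087571091847, 'fy': 448.4087571091847, 'cx': 319.08787025749626, 'cy': 192.25411194369042, 'world_to_cam': [[0.408, 0.913, 0.017, -0.206], [-0.618, 0.262, 0.741, 0.223], [0.672, -0.313, 0.671, -1.647], [0.0, 0.0, 0.0, 1.0]]}
{'fx': 394.016582701184, 'fy': 394.016582701184, 'cx': 325.9484010921267, 'cy': 191.1354191733002, 'world_to_cam': [[-0.014, -1.0, 0.014, -0.008], [0.996, -0.012, 0.088, -0.563], [-0.088, 0.015, 0.996, -1.128], [0.0, 0.0, 0.0, 1.0]]}
{'t': 0.1, 'joint_positions': array([-1.25250207e+00,  3.07481007e-01,  1.50755117e+00, -8.83384566e-06,
        1.32842975e+00, -7.35201097e-02]), 'joint_vel': array([-0.00136009, -0.00091873, -0.00335889,  0.0006891 ,  0.00094574,
       -0.000516  ]), 'joint_efforts': array([ 1.97366338e-03, -4.58523917e+01, -2.52606690e+01,  1.63178875e-04,
        5.62055764e-03, -1.58580741e-05]), 'eef_pos': array([ 0.21932293, -0.5307923 ,  0.21027988]), 'eef_rot': array([-3.13972780e+00, -1.28756881e-04,  3.91816375e-01]), 'contact_force': array([-0.53233822,  0.01088567, -0.37411429]), 'ft_torque': array([-0.00914428,  0.03138334,  0.03374582]), 'grip_force': 0.0, 'gripper_width': 0.085243079349281}
```

View pics/scene0.png

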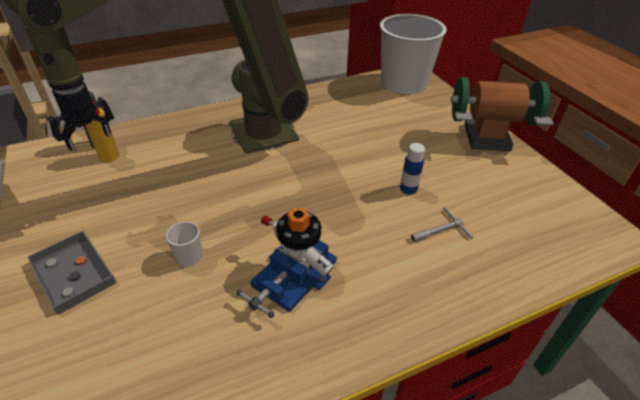

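View pics/top0.png

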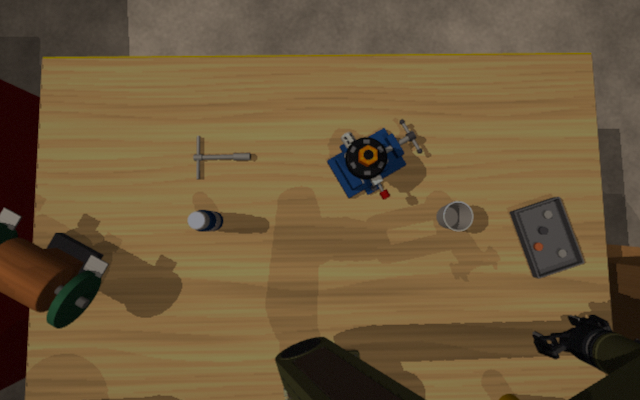

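The scene view shows the vise at about (290,275) with the head at (299,230), the hexagon at (299,219) and the pin head at (266,220). In the top view the hexagon is at (368,155), the red pin head at (384,194), the pot at (456,216), the can at (205,221) and the spanner at (225,157).

Run:
```python
from h import *
for n,box in(('top',(330,130,400,205)),('scene',(255,195,325,250))):
    z=np.load(f'pics/{n}0.npz'); p,d=z['p'],z['d']; P=pts(n,d)
    hsv=cv2.cvtColor(p,cv2.COLOR_RGB2HSV); H,S,V=cv2.split(hsv)
    w=np.zeros(H.shape,bool); w[box[1]:box[3],box[0]:box[2]]=1
    red=w&((H<4)|(H>172))&(S>150)&(V>60); org=w&(H>=6)&(H<18)&(S>190)&(V>100)
    for nm,m in(('red',red),('org',org)):
        v,u=np.nonzero(m); q=P[m]; ok=d[m]>0
        print(n,nm,m.sum(),u.mean().round(1),v.mean().round(1),u.min(),u.max(),v.min(),v.max(),np.median(q[ok],0).round(4),np.percentile(q[ok],[5,95],axis=0).round(3).tolist())
    if n=='top':
        # hexagon top by height
        zt=np.percentile(P[org][:,2],80); m=w&org&(abs(P[...,2]-zt)<.006)
        c=cv2.findContours(m.astype(np.uint8),cv2.RETR_EXTERNAL,cv2.CHAIN_APPROX_NONE)[0]; c=max(c,key=cv2.contourArea)
        W=np.array([onz(n,*x[0],zt)[:2] for x in c]); print('hex top z',zt,'rect',cv2.minAreaRect((W*1000).astype(np.float32)),cv2.minEnclosingCircle((W*1000).astype(np.float32)))
        # orientation: 6th harmonic
        ce=np.array(cv2.minEnclosingCircle((W*1000).astype(np.float32))[0])/1000; r=W-ce; a=np.arctan2(r[:,1],r[:,0]); R=np.hypot(*r.T)
        print('corner dir deg',np.degrees(np.angle(((R-R.mean())*np.exp(6j*a)).sum())/6))
        dk=w&(V<60)&(abs(P[...,2]-(zt-.034))<.006); print('disc',np.median(P[dk],0),np.percentile(P[dk],[1,99],axis=0))
    big=cv2.resize(p[box[1]:box[3],box[0]:box[2]],None,fx=7,fy=7,interpolation=cv2.INTER_CUBIC); cv2.imwrite(f'pics/{n}_crop.png',big[:,:,::-1])
# pot, can
z=np.load('pics/top0.npz');P=pts('top',z['d'])
for nm,(u0,v0,u1,v1) in dict(pot=(425,190,485,245),can=(180,200,245,245)).items():
    q=P[v0:v1,u0:u1].reshape(-1,3); q=q[(q[:,2]>.05)]; print(nm,np.percentile(q,[2,50,98],axis=0).round(3).tolist())
```

```text
top red 48 384.3 193.8 380 388 190 198 [ 0.544  -0.1687  0.1253] [[0.536, -0.178, 0.121], [0.554, -0.161, 0.127]]
top org 108 366.7 154.9 359 376 146 164 [ 0.6362 -0.1139  0.2011] [[0.616, -0.139, 0.198], [0.659, -0.096, 0.204]]
hex top z 0.20268378332752196 rect ((626.8328857421875, -111.26734161376953), (45.80919647216797, 18.613296508789062), 59.5764045715332) ((634.8580932617188, -115.98014068603516), 22.90469741821289)
corner dir deg -2.17936947036347
disc [ 0.62956733 -0.11152308  0.16703693] [[ 0.5856929  -0.16697435  0.16292676]
 [ 0.68661875 -0.06823574  0.17133426]]
scene red 48 265.3 219.6 262 270 216 224 [ 0.5493 -0.1724  0.1242] [[0.54, -0.179, 0.118], [0.558, -0.164, 0.128]]
scene org 307 298.8 220.1 288 308 208 230 [ 0.6521 -0.1209  0.1993] [[0.621, -0.137, 0.174], [0.662, -0.099, 0.204]]
pot [[0.445, -0.413, 0.051], [0.483, -0.392, 0.083], [0.522, -0.179, 0.593]]
can [[0.454, 0.112, 0.058], [0.478, 0.307, 0.157], [0.505, 0.339, 0.792]]
```

View pics/top_crop.png

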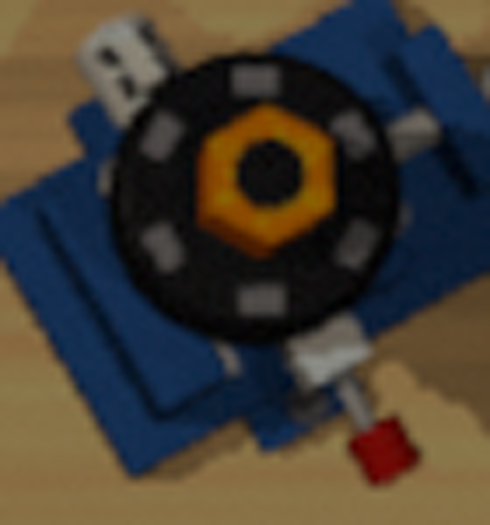

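The crop shows the hexagon's top face centred near crop (268,172), with corners pointing image-up and image-down. The pin head is at crop (384,450), in line with the spindle.

Run:
```python
from h import *
def tri(a,b):
    A=[];B=[]
    for n,u,v in(a,b):
        o,r=ray(n,u,v); r/=np.linalg.norm(r); Q=np.eye(3)-np.outer(r,r); A.append(Q);B.append(Q@o)
    x=np.linalg.lstsq(np.vstack(A),np.hstack(B),rcond=None)[0]; return x.round(4), [np.linalg.norm(Q@x-b).round(4) for Q,b in zip(A,B)]
print('pin',tri(('top',384.3,193.8),('scene',265.3,219.6)))
for n,box in(('top',(335,130,395,185)),('scene',(272,203,326,252))):
    z=np.load(f'pics/{n}0.npz');p,d=z['p'],z['d'];P=pts(n,d)
    m=np.zeros(d.shape,np.uint8); u0,v0,u1,v1=box
    q=P[v0:v1,u0:u1]; m[v0:v1,u0:u1]=(q[...,2]>.158)
    c=max(cv2.findContours(m,0,cv2.CHAIN_APPROX_NONE)[0],key=cv2.contourArea)
    if n=='top':
        W=np.array([onz(n,*x[0],.167)[:2] for x in c]).astype(np.float32); print('disc',cv2.minEnclosingCircle(W),W.mean(0),W.min(0),W.max(0))
    hsv=cv2.cvtColor(p,cv2.COLOR_RGB2HSV);org=(hsv[...,0]>=5)&(hsv[...,0]<22)&(hsv[...,1]>150)&(hsv[...,2]>60)
    m2=np.zeros_like(m); m2[v0:v1,u0:u1]=(org[v0:v1,u0:u1]&(q[...,2]>.172)); c=max(cv2.findContours(m2,0,2)[0],key=cv2.contourArea)
    hull=cv2.convexHull(c)[:,0]
    print(n,'orange hull',hull.tolist())
print('hex top centre',onz('top',368.3,154.6,.203),onz('top',384.3,193.8,.122))
for v,u in ((216,456),): print('pot rim',onz('top',u,v,.095))
print('can',onz('top',205,221,.165))
```

```text
pin (array([ 0.5449, -0.1707,  0.1194]), [np.float64(0.0004), np.float64(0.0004)])
disc ((0.637415885925293, -0.1163562685251236), 0.05595073848962784) [ 0.63507444 -0.11531638] [ 0.5825287  -0.16969286] [ 0.6901759  -0.06307627]
top orange hull [[375, 149], [376, 150], [376, 160], [374, 162], [368, 165], [365, 165], [363, 164], [358, 161], [358, 152], [359, 150], [362, 148], [367, 145]]
scene orange hull [[302, 208], [305, 209], [306, 210], [307, 212], [309, 217], [309, 223], [308, 225], [303, 230], [294, 230], [292, 229], [290, 226], [289, 224], [288, 220], [288, 214], [294, 208]]
hex top centre [ 0.63703073 -0.11926021  0.203     ] [ 0.54479025 -0.16994147  0.122     ]
pot rim [ 0.48331311 -0.37000367  0.095     ]
can [0.47776473 0.29572954 0.165     ]
```

View pics/scene_crop.png

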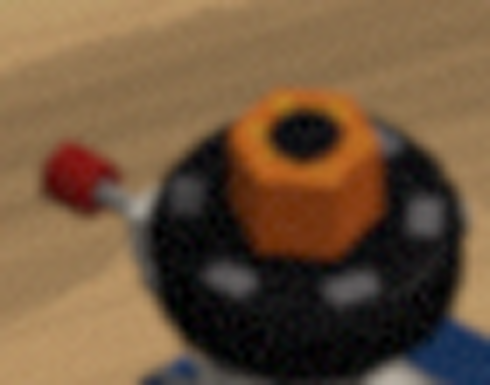

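The scene crop confirms the hexagon, the disc and the pin, with the red head at crop (80,178). The pin axis lies at 30° yaw and pin-to-spindle distance is 106 mm, which fits the given dimensions. I'm moving to behind the pin with the fingers closed.

```bash
python3 -m crank '[{"dp":[1,-0.515,0],"dr":[0,0,0],"hand":0},{"dp":[1,-0.515,0],"dr":[0,0,0],"hand":0},{"dp":[1,-0.515,0],"dr":[0,0,0],"hand":0},{"dp":[1,-0.515,0],"dr":[0,0,0],"hand":0},{"dp":[1,-0.515,0],"dr":[0,0,0],"hand":0},{"dp":[1,-0.515,0],"dr":[0,0,0],"hand":0},{"dp":[1,-0.515,0],"dr":[0,0,0],"hand":0},{"dp":[1,-0.515,0],"dr":[0,0,0],"hand":0}]' 30
python3 -m crank '[{"dp":[1,-0.515,0],"dr":[0,0,0],"hand":0},{"dp":[1,-0.515,0],"dr":[0,0,0],"hand":0},{"dp":[1,-0.515,0],"dr":[0,0,0],"hand":0},{"dp":[1,-0.515,0],"dr":[0,0,0],"hand":0},{"dp":[1,-0.515,0],"dr":[0,0,0],"hand":0},{"dp":[1,-0.515,0],"dr":[0,0,0],"hand":0},{"dp":[1,-0.515,0],"dr":[0,0,0],"hand":0},{"dp":[1,-0.515,0],"dr":[0,0,0],"hand":0}]'
python3 -m crank '[{"dp":[0.93,-0.47,0],"dr":[0,0,0],"hand":0},{"dp":[0.93,-0.47,0],"dr":[0,0,0],"hand":0},{"dp":[0.93,-0.47,0],"dr":[0,0,0],"hand":0},{"dp":[0.93,-0.47,0],"dr":[0,0,0],"hand":0},{"dp":[0,0,0.5],"dr":[0,0,-0.97],"hand":0},{"dp":[0,0,1],"dr":[0,0,-0.97],"hand":0},{"dp":[0,0,0.5],"dr":[0,0,0],"hand":0},{"dp":[0,0,0],"dr":[0,0,0],"hand":0}]'
```

```text
t: 0.9
eef_pos: [0.3362, -0.3931, 0.2107]
eef_rot: [-3.141, 0.0, 0.392]
contact_force: [0.6, -0.3, 0.0]
gripper_width: -0.0003
grip_force: 0.0
t: 1.7
eef_pos: [0.4525, -0.2559, 0.2107]
eef_rot: [-3.141, 0.001, 0.392]
contact_force: [0.6, -0.2, -1.2]
gripper_width: -0.0003
grip_force: 0.0
t: 2.5
eef_pos: [0.5051, -0.193, 0.1692]
eef_rot: [-3.138, 0.003, 0.526]
contact_force: [-0.3, 0.5, 0.1]
gripper_width: -0.0
grip_force: 0.0
```

```bash
python3 -m crank '[{"dp":[0,0,1],"dr":[0,0,0],"hand":0},{"dp":[0,0,1],"dr":[0,0,0],"hand":0},{"dp":[0,0,1],"dr":[0,0,0],"hand":0},{"dp":[0,0,0.35],"dr":[0,0,0],"hand":0},{"dp":[0.4,0,0],"dr":[0,0,0],"hand":0},{"dp":[0.4,0,0],"dr":[0,0,0],"hand":0},{"dp":[0.1,0,0],"dr":[0,0,0],"hand":0},{"dp":[0,0,0],"dr":[0,0,0],"hand":0}]'
python3 - <<'E'
from h import *
p,d=snap('scene','s1'); c=p[175:255,225:325]; cv2.imwrite('pics/s1c.png',cv2.resize(c,None,fx=6,fy=6,interpolation=2)[:,:,::-1])
E
```

```text
t: 3.3
eef_pos: [0.5238, -0.1847, 0.1052]
eef_rot: [3.14, -0.001, 0.528]
contact_force: [-0.1, -0.6, -0.5]
gripper_width: -0.0001
grip_force: 0.0
```

View pics/s1c.png

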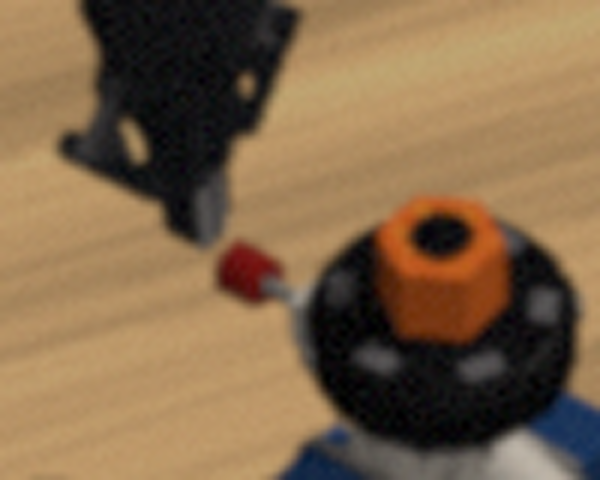

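The fingertips at crop (200,240) stand just behind the red head at crop (248,272), a little high. I'll lower 5 mm and push.

```bash
python3 -m crank '[{"dp":[0,-0.08,0.3],"dr":[0,0,0],"hand":0},{"dp":[0,0,0],"dr":[0,0,0],"hand":0},{"dp":[0.2,0,0],"dr":[0,0,0],"hand":0},{"dp":[0.2,0,0],"dr":[0,0,0],"hand":0},{"dp":[0.2,0,0],"dr":[0,0,0],"hand":0},{"dp":[0.2,0,0],"dr":[0,0,0],"hand":0},{"dp":[0.2,0,0],"dr":[0,0,0],"hand":0},{"dp":[0,0,0],"dr":[0,0,0],"hand":0}]'
python3 - <<'E'
from h import *
p,d=snap('scene','s2'); c=p[175:255,225:325]; cv2.imwrite('pics/s2c.png',cv2.resize(c,None,fx=6,fy=6,interpolation=2)[:,:,::-1])
E
```

```text
t: 4.15
eef_pos: [0.5365, -0.1743, 0.0983]
eef_rot: [-3.141, 0.005, 0.528]
contact_force: [-8.1, -5.7, 6.3]
gripper_width: 0.0004
grip_force: 4.4
```

View pics/s2c.png

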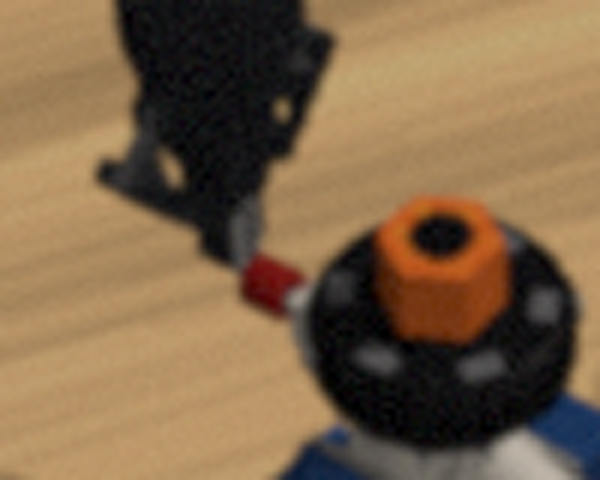

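The red head has moved in to crop (272,285), with a short length of shank still showing, so I keep pushing.

```bash
python3 -m crank '[{"dp":[0.1,0,0],"dr":[0,0,0],"hand":0},{"dp":[0.1,0,0],"dr":[0,0,0],"hand":0},{"dp":[0.1,0,0],"dr":[0,0,0],"hand":0},{"dp":[0.1,0,0],"dr":[0,0,0],"hand":0},{"dp":[0,0,0],"dr":[0,0,0],"hand":0},{"dp":[0,0,0],"dr":[0,0,0],"hand":0},{"dp":[0,0,0],"dr":[0,0,0],"hand":0},{"dp":[0,0,0],"dr":[0,0,0],"hand":0}]'
```

```text
t: 5.0
eef_pos: [0.5433, -0.1706, 0.0987]
eef_rot: [-3.141, 0.005, 0.528]
contact_force: [-8.4, -4.1, 7.6]
gripper_width: -0.0001
grip_force: 4.8
```

```bash
python3 -m crank '[{"dp":[0.1,0,0],"dr":[0,0,0],"hand":0},{"dp":[0.1,0,0],"dr":[0,0,0],"hand":0},{"dp":[0.1,0,0],"dr":[0,0,0],"hand":0},{"dp":[0,0,0],"dr":[0,0,0],"hand":0},{"dp":[0,0,0],"dr":[0,0,0],"hand":0},{"dp":[0,0,0],"dr":[0,0,0],"hand":0},{"dp":[0,0,0],"dr":[0,0,0],"hand":0},{"dp":[0,0,0],"dr":[0,0,0],"hand":0}]'
python3 - <<'E'
from h import *
p,d=snap('scene','s3'); c=p[175:255,225:325]; cv2.imwrite('pics/s3c.png',cv2.resize(c,None,fx=6,fy=6,interpolation=2)[:,:,::-1])
E
```

```text
t: 5.8
eef_pos: [0.5454, -0.1691, 0.0986]
eef_rot: [-3.141, 0.011, 0.529]
contact_force: [-14.7, -9.8, 11.1]
gripper_width: -0.0
grip_force: 8.9
```

View pics/s3c.png

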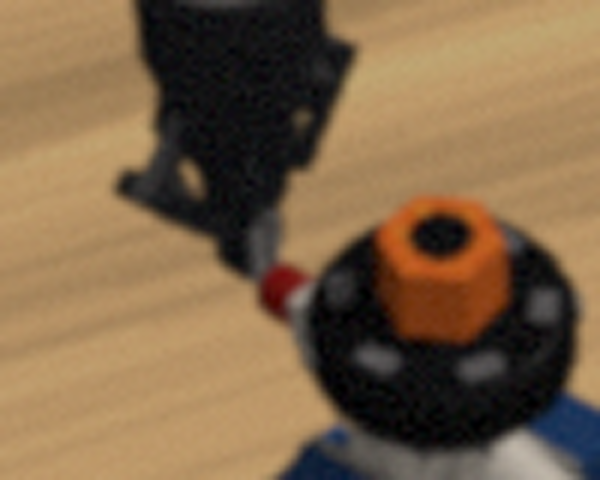

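The red head at crop (285,290) now lies against the boss and the force is rising. I'll press once more, then back off.

```bash
python3 -m crank '[{"dp":[0.1,0,0],"dr":[0,0,0],"hand":0},{"dp":[0.1,0,0],"dr":[0,0,0],"hand":0},{"dp":[0,0,0],"dr":[0,0,0],"hand":0},{"dp":[0,0,0],"dr":[0,0,0],"hand":0},{"dp":[0,0,0],"dr":[0,0,0],"hand":0},{"dp":[0,0,0],"dr":[0,0,0],"hand":0},{"dp":[0,0,0],"dr":[0,0,0],"hand":0},{"dp":[0,0,0],"dr":[0,0,0],"hand":0}]'
```

```text
t: 6.65
eef_pos: [0.5453, -0.1689, 0.0986]
eef_rot: [-3.14, 0.018, 0.529]
contact_force: [-22.2, -15.4, 16.0]
gripper_width: 0.0002
grip_force: 13.7
```

```bash
python3 -m crank '[{"dp":[-1,0,0],"dr":[0,0,0],"hand":0},{"dp":[-1,0,0],"dr":[0,0,0],"hand":0},{"dp":[-1,0,0],"dr":[0,0,0],"hand":0},{"dp":[0,0,-1],"dr":[0,0,0],"hand":0},{"dp":[0,0,-1],"dr":[0,0,0],"hand":0},{"dp":[0,0,-1],"dr":[0,0,0],"hand":0},{"dp":[0,0,-1],"dr":[0,0,0],"hand":0},{"dp":[0,0,-1],"dr":[0,0,0],"hand":0}]'
python3 -m crank '[{"dp":[0,0,-1],"dr":[0,0,0.95],"hand":1},{"dp":[0,0,-1],"dr":[0,0,0.95],"hand":1},{"dp":[0,0,-1],"dr":[0,0,0.95],"hand":1},{"dp":[0,0,0],"dr":[0,0,0.95],"hand":1},{"dp":[0,0,0],"dr":[0,0,0.95],"hand":1},{"dp":[0,0,0],"dr":[0,0,0.95],"hand":1},{"dp":[0,0,0],"dr":[0,0,0.95],"hand":1},{"dp":[0,0,0],"dr":[0,0,0.95],"hand":1}]'
python3 - <<'E'
from h import *
print(bot.sense()['joint_positions'],bot.sense()['ft_torque'])
p,d=snap('top','t4'); hsv=cv2.cvtColor(p,cv2.COLOR_RGB2HSV); H,S,V=cv2.split(hsv)
w=np.zeros(H.shape,bool); w[130:205,330:400]=1
m=w&((H<4)|(H>172))&(S>150)&(V>60); v,u=np.nonzero(m); q=onz('top',u.mean(),v.mean(),.122); print(m.sum(),q, np.hypot(q[0]-.637,q[1]+.118))
E
```

```text
t: 7.45
eef_pos: [0.5025, -0.1942, 0.1988]
eef_rot: [-3.141, -0.001, 0.527]
contact_force: [0.4, -0.1, 0.1]
gripper_width: -0.0001
grip_force: 0.0
t: 8.25
eef_pos: [0.5026, -0.1942, 0.2579]
eef_rot: [-3.141, -0.001, -0.006]
contact_force: [-0.1, -0.3, -0.1]
gripper_width: 0.0849
grip_force: 0.0
[-4.47891916e-01  2.22594293e-01  1.50636053e+00  1.03916935e-03
  1.41224065e+00  1.12869601e+00] [-0.05188477  0.00981771 -0.0091502 ]
52 [ 0.56525321 -0.15781845  0.122     ] 0.0820555353348356
```

The pin is home: its head centre is 82 mm from the axis, against 83 mm expected. Next I go over the hexagon.

```bash
python3 -m crank '[{"dp":[0.96,-0.544,0],"dr":[0,0,0],"hand":1},{"dp":[0.96,-0.544,0],"dr":[0,0,0],"hand":1},{"dp":[0.96,-0.544,0],"dr":[0,0,0],"hand":1},{"dp":[0.96,-0.544,0],"dr":[0,0,0],"hand":1},{"dp":[0.96,-0.544,0],"dr":[0,0,0],"hand":1},{"dp":[0.96,-0.544,0],"dr":[0,0,0],"hand":1},{"dp":[0.96,-0.544,0],"dr":[0,0,0],"hand":1},{"dp":[0,0,0],"dr":[0,0,0],"hand":1}]'
python3 -m crank '[{"dp":[0,0,0.6],"dr":[0,0,0],"hand":1},{"dp":[0,0,0.6],"dr":[0,0,0],"hand":1},{"dp":[0,0,0.6],"dr":[0,0,0],"hand":1},{"dp":[0,0,0.6],"dr":[0,0,0],"hand":1},{"dp":[0,0,0.6],"dr":[0,0,0],"hand":1},{"dp":[0,0,0.6],"dr":[0,0,0],"hand":1},{"dp":[0,0,0.6],"dr":[0,0,0],"hand":1},{"dp":[0,0,0],"dr":[0,0,0],"hand":1}]'
python3 - <<'E'
from h import *
p,d=snap('scene','s5'); c=p[150:250,240:360]; cv2.imwrite('pics/s5c.png',cv2.resize(c,None,fx=5,fy=5,interpolation=2)[:,:,::-1])
E
```

```text
t: 9.1
eef_pos: [0.6394, -0.1172, 0.2573]
eef_rot: [-3.14, -0.001, -0.0]
contact_force: [0.1, 0.5, -0.9]
gripper_width: 0.0854
grip_force: 0.0
t: 9.9
eef_pos: [0.6357, -0.1184, 0.1716]
eef_rot: [-3.141, 0.004, -0.003]
contact_force: [-0.5, 1.0, 0.5]
gripper_width: 0.0852
grip_force: 0.0
```

View pics/s5c.png

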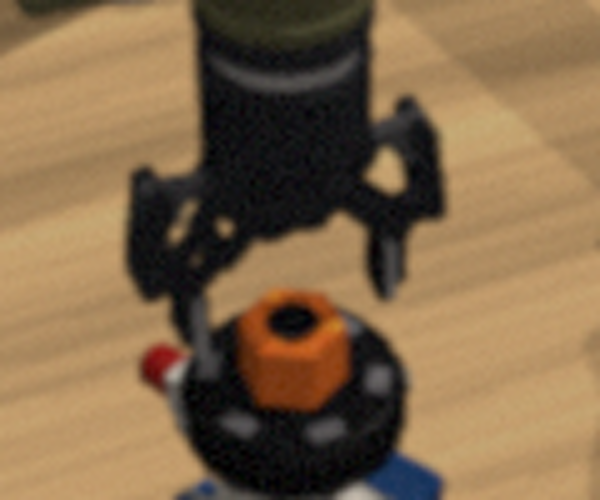

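The fingers straddle the hexagon on both sides, at crop (205,350) and (385,270), and the pin is still home. I'll raise a little and close.

```bash
python3 -m crank '[{"dp":[0,0,-0.1],"dr":[0,0,0],"hand":1},{"dp":[0,0,0],"dr":[0,0,0],"hand":0},{"dp":[0,0,0],"dr":[0,0,0],"hand":0},{"dp":[0,0,0],"dr":[0,0,0],"hand":0},{"dp":[0,0,0],"dr":[0,0,0],"hand":0},{"dp":[0,0,0],"dr":[0,0,0],"hand":0},{"dp":[0,0,0],"dr":[0,0,0],"hand":0},{"dp":[0,0,0],"dr":[0,0,0],"hand":0}]' 50
python3 -c "
from h import *
s=bot.sense();print(s['ft_torque'],s['joint_positions'][5],s['contact_force'])"
```

```text
t: 10.75
eef_pos: [0.6376, -0.1178, 0.1774]
eef_rot: [-3.14, -0.002, -0.003]
contact_force: [-1.0, 2.3, 6.2]
gripper_width: 0.0414
grip_force: 50.0
[0.61560273 0.13545509 0.02110268] 1.3248128150741192 [-0.99203115  2.27992806  6.22758399]
```

```bash
python3 -m crank '[{"dp":[0,0,-0.05],"dr":[0,0,-0.4],"hand":0},{"dp":[0,0,0],"dr":[0,0,-0.4],"hand":0},{"dp":[0,0,0],"dr":[0,0,-0.4],"hand":0},{"dp":[0,0,0],"dr":[0,0,-0.4],"hand":0},{"dp":[0,0,0],"dr":[0,0,0],"hand":0},{"dp":[0,0,0],"dr":[0,0,0],"hand":0},{"dp":[0,0,0],"dr":[0,0,0],"hand":0},{"dp":[0,0,0],"dr":[0,0,0],"hand":0}]'
python3 -c "
from h import *
s=bot.sense();print(s['ft_torque'],s['joint_positions'][5],s['contact_force'])"
python3 -m crank '[{"dp":[0,0,0],"dr":[0,0,-0.3],"hand":0},{"dp":[0,0,0],"dr":[0,0,-0.2],"hand":0},{"dp":[0,0,0],"dr":[0,0,0],"hand":0},{"dp":[0,0,0],"dr":[0,0,0],"hand":0},{"dp":[0,0,0],"dr":[0,0,0],"hand":0},{"dp":[0,0,0],"dr":[0,0,0],"hand":0},{"dp":[0,0,0],"dr":[0,0,0],"hand":0},{"dp":[0,0,0],"dr":[0,0,0],"hand":0}]'
python3 -c "
from h import *
s=bot.sense();print(s['ft_torque'],s['joint_positions'][5],s['contact_force'])"
```

```text
t: 11.55
eef_pos: [0.6374, -0.1178, 0.1774]
eef_rot: [-3.14, -0.001, 0.109]
contact_force: [0.5, 5.2, 4.3]
gripper_width: 0.0411
grip_force: 51.5
[ 1.05135347  0.00284544 -0.10521343] 1.2120941244803538 [0.54748739 5.23350754 4.27247209]
t: 12.35
eef_pos: [0.6375, -0.1178, 0.1775]
eef_rot: [-3.14, -0.001, 0.144]
contact_force: [1.2, 6.2, 3.6]
gripper_width: 0.0415
grip_force: 51.5
[ 1.08812376 -0.05285362 -0.22243614] 1.1774597648245395 [1.24389422 6.19074733 3.58394059]
```

```bash
for i in 1 2; do python3 -m crank '[{"dp":[0,0,0],"dr":[0,0,-0.25],"hand":0},{"dp":[0,0,0],"dr":[0,0,-0.25],"hand":0},{"dp":[0,0,0],"dr":[0,0,0],"hand":0},{"dp":[0,0,0],"dr":[0,0,0],"hand":0},{"dp":[0,0,0],"dr":[0,0,0],"hand":0},{"dp":[0,0,0],"dr":[0,0,0],"hand":0},{"dp":[0,0,0],"dr":[0,0,0],"hand":0},{"dp":[0,0,0],"dr":[0,0,0],"hand":0}]' | grep -E 'eef|width'
python3 -c "
from h import *
s=bot.sense();print(s['ft_torque'],s['joint_positions'][5])"; done
```

```text
eef_pos: [0.6375, -0.1178, 0.1774]
eef_rot: [-3.14, -0.001, 0.178]
gripper_width: 0.0414
[ 1.10111267 -0.0953711  -0.46916918] 1.1430396623765589
eef_pos: [0.6375, -0.1177, 0.1774]
eef_rot: [-3.14, -0.001, 0.213]
gripper_width: 0.0418
[ 1.14189514 -0.08187647 -0.79075021] 1.1087106253140733
```

Torque has climbed to 0.8 N m without giving, so this looks like the tight side. I'm trying clockwise.

```bash
python3 -m crank '[{"dp":[0,0,0],"dr":[0,0,0.6],"hand":0},{"dp":[0,0,0],"dr":[0,0,0.6],"hand":0},{"dp":[0,0,0],"dr":[0,0,0.6],"hand":0},{"dp":[0,0,0],"dr":[0,0,0.6],"hand":0},{"dp":[0,0,0],"dr":[0,0,0.6],"hand":0},{"dp":[0,0,0],"dr":[0,0,0.6],"hand":0},{"dp":[0,0,0],"dr":[0,0,0.6],"hand":0},{"dp":[0,0,0],"dr":[0,0,0.3],"hand":0}]' | grep -E 'eef|width'
python3 -c "
from h import *
s=bot.sense();print(s['ft_torque'],s['joint_positions'][5])"; 
for i in 1 2 ; do python3 -m crank '[{"dp":[0,0,0],"dr":[0,0,0.25],"hand":0},{"dp":[0,0,0],"dr":[0,0,0.25],"hand":0},{"dp":[0,0,0],"dr":[0,0,0.25],"hand":0},{"dp":[0,0,0],"dr":[0,0,0],"hand":0},{"dp":[0,0,0],"dr":[0,0,0],"hand":0},{"dp":[0,0,0],"dr":[0,0,0],"hand":0},{"dp":[0,0,0],"dr":[0,0,0],"hand":0},{"dp":[0,0,0],"dr":[0,0,0],"hand":0}]' | grep -E 'eef|width'
python3 -c "
from h import *
s=bot.sense();print(s['ft_torque'],s['joint_positions'][5])"; done
```

```text
eef_pos: [0.6375, -0.1179, 0.1774]
eef_rot: [-3.14, -0.001, -0.101]
gripper_width: 0.0411
[ 1.02096459 -0.08165202  0.11062774] 1.4223837022902304
eef_pos: [0.6375, -0.1179, 0.1774]
eef_rot: [-3.14, -0.001, -0.151]
gripper_width: 0.0414
[ 0.98627752 -0.0638192   0.22933175] 1.4731827552176984
eef_pos: [0.6376, -0.1179, 0.1775]
eef_rot: [-3.14, -0.001, -0.204]
gripper_width: 0.0411
[ 1.03275679 -0.0787031   0.24029606] 1.525513507911206
```

```bash
for i in 1 2 ; do python3 -m crank '[{"dp":[0,0,0],"dr":[0,0,0.25],"hand":0},{"dp":[0,0,0],"dr":[0,0,0.25],"hand":0},{"dp":[0,0,0],"dr":[0,0,0.25],"hand":0},{"dp":[0,0,0],"dr":[0,0,0.25],"hand":0},{"dp":[0,0,0],"dr":[0,0,0],"hand":0},{"dp":[0,0,0],"dr":[0,0,0],"hand":0},{"dp":[0,0,0],"dr":[0,0,0],"hand":0},{"dp":[0,0,0],"dr":[0,0,0],"hand":0}]' | grep -E 'eef|width'
python3 -c "
from h import *
s=bot.sense();print(s['ft_torque'],s['joint_positions'][5])"; done
```

```text
eef_pos: [0.6375, -0.1179, 0.1774]
eef_rot: [-3.14, -0.0, -0.274]
gripper_width: 0.0414
[ 1.02352066 -0.09312184  0.223973  ] 1.5953214788970778
eef_pos: [0.6376, -0.1179, 0.1775]
eef_rot: [-3.14, -0.001, -0.343]
gripper_width: 0.0414
[ 0.98442746 -0.07676029  0.23751688] 1.6651874542517147
```

It gives clockwise at a steady 0.24 N m, so the thread is left-handed. I'm turning on.

```bash
for i in 1 2 ; do python3 -m crank '[{"dp":[0,0,0],"dr":[0,0,0.77],"hand":0},{"dp":[0,0,0],"dr":[0,0,0.77],"hand":0},{"dp":[0,0,0],"dr":[0,0,0.77],"hand":0},{"dp":[0,0,0],"dr":[0,0,0.77],"hand":0},{"dp":[0,0,0],"dr":[0,0,0.77],"hand":0},{"dp":[0,0,0],"dr":[0,0,0.77],"hand":0},{"dp":[0,0,0],"dr":[0,0,0.77],"hand":0},{"dp":[0,0,0],"dr":[0,0,0.77],"hand":0}]' | grep -E 'eef|width'
python3 -c "
from h import *
s=bot.sense();print(s['ft_torque'],s['joint_positions'][5])"; done
python3 -m crank '[{"dp":[0,0,0],"dr":[0,0,0],"hand":0},{"dp":[0,0,0],"dr":[0,0,0],"hand":1},{"dp":[0,0,0],"dr":[0,0,0],"hand":1},{"dp":[0,0,0],"dr":[0,0,0],"hand":1},{"dp":[0,0,0],"dr":[0,0,0],"hand":1},{"dp":[0,0,0],"dr":[0,0,0],"hand":1},{"dp":[0,0,0],"dr":[0,0,0],"hand":1},{"dp":[0,0,0],"dr":[0,0,0],"hand":1}]'
python3 - <<'E'
from h import *
print(bot.sense()['joint_positions'])
p,d=snap('scene','s6'); c=p[150:250,240:360]; cv2.imwrite('pics/s6c.png',cv2.resize(c,None,fx=5,fy=5,interpolation=2)[:,:,::-1])
E
```

```text
eef_pos: [0.6375, -0.118, 0.1775]
eef_rot: [-3.14, 0.0, -0.776]
gripper_width: 0.0414
[ 0.92711497 -0.17847056  0.37075375] 2.0972524290246395
eef_pos: [0.6375, -0.118, 0.1774]
eef_rot: [-3.141, 0.001, -1.205]
gripper_width: 0.0414
[ 0.90315997 -0.14965603  0.33681135] 2.5272800897583276
t: 20.35
eef_pos: [0.6371, -0.1188, 0.1771]
eef_rot: [3.142, -0.0, -1.206]
contact_force: [-0.0, -0.4, 0.9]
gripper_width: 0.0853
grip_force: 0.0
[-2.49430404e-01  4.32676892e-01  1.39272033e+00 -1.50258940e-04
  1.31618614e+00  2.52695114e+00]
```

View pics/s6c.png

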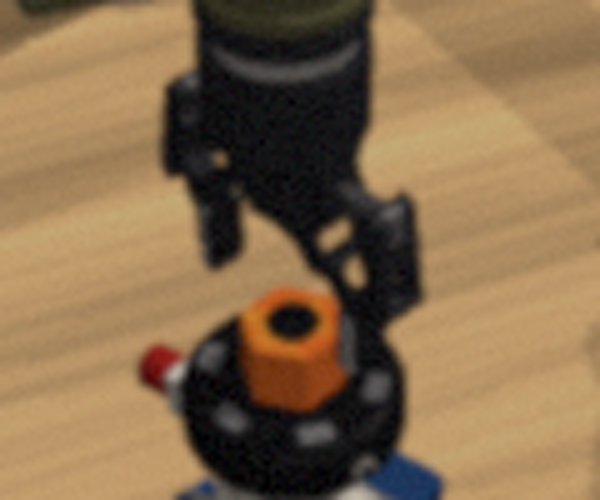

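The open fingers stand clear of the turned hexagon, and the red pin head is still at the boss (crop 162,368). I'm winding the wrist back half a turn with the gripper open.

```bash
for i in 1 2 3 4 5; do python3 -m crank '[{"dp":[0,0,0],"dr":[0,0,-1],"hand":1},{"dp":[0,0,0],"dr":[0,0,-1],"hand":1},{"dp":[0,0,0],"dr":[0,0,-1],"hand":1},{"dp":[0,0,0],"dr":[0,0,-1],"hand":1},{"dp":[0,0,0],"dr":[0,0,-1],"hand":1},{"dp":[0,0,0],"dr":[0,0,-1],"hand":1},{"dp":[0,0,0],"dr":[0,0,-1],"hand":1},{"dp":[0,0,0],"dr":[0,0,-1],"hand":1}]' | grep -E 'rot|force'; done
python3 -m crank '[{"dp":[0,0,0],"dr":[0,0,-1],"hand":1},{"dp":[0,0,0],"dr":[0,0,-1],"hand":1},{"dp":[0,0,0],"dr":[0,0,-1],"hand":1},{"dp":[0,0,0],"dr":[0,0,-1],"hand":1},{"dp":[0,0,0],"dr":[0,0,-1],"hand":1},{"dp":[0,0,0],"dr":[0,0,0],"hand":1},{"dp":[0,0,0],"dr":[0,0,0],"hand":1},{"dp":[0,0,0],"dr":[0,0,0],"hand":1}]'
python3 -m crank '[{"dp":[0,0,0],"dr":[0,0,0],"hand":0},{"dp":[0,0,0],"dr":[0,0,0],"hand":0},{"dp":[0,0,0],"dr":[0,0,0],"hand":0},{"dp":[0,0,0],"dr":[0,0,0],"hand":0},{"dp":[0,0,0],"dr":[0,0,0],"hand":0},{"dp":[0,0,0],"dr":[0,0,0],"hand":0},{"dp":[0,0,0],"dr":[0,0,0],"hand":0},{"dp":[0,0,0],"dr":[0,0,0],"hand":0}]' 50
python3 -c "
from h import *
s=bot.sense();print(s['ft_torque'],s['joint_positions'][5])"
```

```text
eef_rot: [3.142, -0.0, -0.644]
contact_force: [-0.9, 0.1, 0.9]
grip_force: 0.0
eef_rot: [3.141, -0.0, -0.086]
contact_force: [0.3, 0.1, -0.1]
grip_force: 0.0
eef_rot: [3.141, -0.0, 0.473]
contact_force: [0.6, 0.1, 1.0]
grip_force: 0.0
eef_rot: [3.141, 0.0, 1.031]
contact_force: [-0.8, 0.8, 0.2]
grip_force: 0.0
eef_rot: [3.142, 0.0, 1.59]
contact_force: [-0.4, -0.4, 0.6]
grip_force: 0.0
t: 25.2
eef_pos: [0.6372, -0.1187, 0.1771]
eef_rot: [3.142, -0.0, 1.935]
contact_force: [1.2, -0.2, 0.1]
gripper_width: 0.0857
grip_force: 0.0
t: 26.0
eef_pos: [0.6378, -0.1185, 0.1777]
eef_rot: [3.14, 0.0, 1.936]
contact_force: [0.7, 1.9, 6.1]
gripper_width: 0.0412
grip_force: 50.4
[ 0.29439856 -0.22260541  0.00428621] -0.6145579830956979
```

```bash
for i in 1 2 3 4 5; do python3 -m crank '[{"dp":[0,0,0],"dr":[0,0,0.93],"hand":0},{"dp":[0,0,0],"dr":[0,0,0.93],"hand":0},{"dp":[0,0,0],"dr":[0,0,0.93],"hand":0},{"dp":[0,0,0],"dr":[0,0,0.93],"hand":0},{"dp":[0,0,0],"dr":[0,0,0.93],"hand":0},{"dp":[0,0,0],"dr":[0,0,0.93],"hand":0},{"dp":[0,0,0],"dr":[0,0,0.93],"hand":0},{"dp":[0,0,0],"dr":[0,0,0.93],"hand":0}]' | grep -E 'rot|contact|width'
python3 -c "
from h import *
s=bot.sense();print(s['ft_torque'])"; done
python3 -m crank '[{"dp":[0,0,0],"dr":[0,0,0],"hand":0},{"dp":[0,0,0],"dr":[0,0,0],"hand":0},{"dp":[0,0,0],"dr":[0,0,0],"hand":1},{"dp":[0,0,0],"dr":[0,0,0],"hand":1},{"dp":[0,0,0],"dr":[0,0,0],"hand":1},{"dp":[0,0,0],"dr":[0,0,0],"hand":1},{"dp":[0,0,-0.3],"dr":[0,0,0],"hand":1},{"dp":[0,0,-0.5],"dr":[0,0,0],"hand":1}]'
python3 -m crank '[{"dp":[0,0,-1],"dr":[0,0,0],"hand":1},{"dp":[0,0,-1],"dr":[0,0,0],"hand":1},{"dp":[0,0,-1],"dr":[0,0,0],"hand":1},{"dp":[0,0,-1],"dr":[0,0,0],"hand":1},{"dp":[0,0,-1],"dr":[0,0,0],"hand":1},{"dp":[0,0,0],"dr":[0,0,0],"hand":1},{"dp":[0,0,0],"dr":[0,0,0],"hand":1},{"dp":[0,0,0],"dr":[0,0,0],"hand":1}]'
python3 - <<'E'
from h import *
p,d=snap('scene','s7'); c=p[150:250,240:360]; cv2.imwrite('pics/s7c.png',cv2.resize(c,None,fx=5,fy=5,interpolation=2)[:,:,::-1])
E
```

```text
eef_rot: [3.141, 0.0, 1.415]
contact_force: [0.7, 1.2, 6.3]
gripper_width: 0.0414
[ 0.25470373 -0.07804248  0.30918288]
eef_rot: [3.142, 0.0, 0.895]
contact_force: [-1.3, 2.3, 6.2]
gripper_width: 0.0415
[0.30604122 0.04830445 0.26744597]
eef_rot: [-3.141, 0.0, 0.376]
contact_force: [-1.7, 3.4, 6.7]
gripper_width: 0.0414
[0.32007351 0.15971096 0.34301468]
eef_rot: [-3.141, 0.001, -0.143]
contact_force: [-1.0, 4.1, 6.5]
gripper_width: 0.0413
[0.48771336 0.22721092 0.284174  ]
eef_rot: [-3.141, 0.001, -0.663]
contact_force: [-0.9, 4.5, 6.7]
gripper_width: 0.0412
[0.63803605 0.16955633 0.36566941]
t: 30.8
eef_pos: [0.6366, -0.1188, 0.1928]
eef_rot: [3.141, 0.002, -0.661]
contact_force: [0.3, 0.4, 0.2]
gripper_width: 0.0855
grip_force: 0.0
t: 31.6
eef_pos: [0.6365, -0.1186, 0.292]
eef_rot: [3.141, 0.002, -0.661]
contact_force: [0.6, -0.3, -0.7]
gripper_width: 0.0853
grip_force: 0.0
```

View pics/s7c.png

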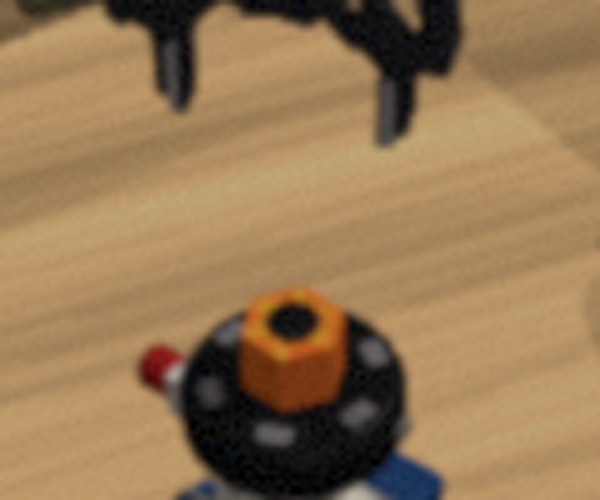

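The gripper is clear, the pin is still home at crop (162,368), and the head has turned by about 3.6 rad. I'm handing in.

```bash
python3 -c "
from station import bot
print(bot.close_job())"
```

```text
the job is handed in; nothing more can be done
None
```

The job is handed in (no verdict came back): I pushed the pin home, found the thread to be left-handed (the head loosens clockwise from above), and backed the head off about 3.6 rad; the pin is still in, the gear case shows no visible twist, and the gripper never came near the spray can, pot or T-spanner.

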